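# Give a paint pot a short jog in the bench paint shaker

### The job

A pot of green paint stands in the open cup of the paint shaker and needs a short burst of mixing. First turn the speed dial until its white pointer stands on the yellow mark; then fit the blue bayonet lid into the cup with its two pins down through the slots at the white marks, and twist it clockwise against its return spring only as far as the yellow jog band, halfway to the lock, never over the click to the red marks. The shaker jogs only while the lid is held there, so finish still gripping the lid, holding it in the yellow band, and leave the other things on and around the mat where they are.

Things in the scene. Friction and masses are not known exactly. Their poses are not given: they have to be found in the camera images.
- shaker: paint shaker, fixed (never slides) on a dark mat, 25 mm above the layout: cream housing 126 (x) x 206 mm (y), deck 40 mm above its underside; cup (86 mm across) on its left half, dial on its right half. Origin: centre of the underside; z up, y to the cup side, x away from the robot. Seen from the cup's axis the yellow jog bands, each 0.3 rad wide, lie at its +x and -x
- cup_mouth (a point): centre of the cup's mouth, level with the collar's top (shaker x 0, y 45, z 94 mm); axes as the shaker's. Mouth 55 mm across. Two facing slots 13 mm wide, reaching 35 mm from the axis, cut the 4.5 mm thick collar on the line 0.60 rad anticlockwise (from above) of the x axis: white marks. Red lock marks 0.60 rad clockwise of it
- jog_mark (a point): middle of the far yellow jog band on the collar's top, 39.5 mm from the cup's axis along the shaker's +x. From the slots the lid turns clockwise 0.60 rad to the middle of the bands, 1.20 rad to the red lock marks; the click begins to resist at 0.88 rad and is passed at 1.05 rad
- lid: loose blue lid, about 90 g, upright on the mat left of the shaker. Origin: centre of its plug's underside; z up. Plug 50 mm across, 20 mm long, nose tapered to 42 mm over 5 mm; 8 mm steel pins along +x and -x, 9 mm above the origin, reach 32 mm from the axis; disc 69 mm across from 20 to 25 mm up. White pointers on the disc show the pins; the two ends are alike (half turn symmetric)
- lid_grip (a point): on the lid's axis, 46 mm above its origin; axes as the lid's. In the grip bar: along x, 54 mm long, 15 mm wide (y), from the disc (25 mm) to 55 mm above the origin. Fully in, the disc rests on the collar, the lid's origin 20 mm below the cup's mouth; it can turn only from 17.5 mm down, and only clockwise (play in the slots 0.08 rad either way)
- dial (a joint): angle of the dark speed dial, rad, growing clockwise seen from above, 0 to 2.4; at 0 its white pointer looks along the shaker's -x. White ticks every 0.4 rad, the one yellow mark at 1.20. Stays where left (friction 0.04 N m). On a 44 mm round skirt a grip bar 12 mm wide and 40 mm long lies along the pointer, 7 to 34 mm above the deck
- dial_grip (a point): on the dial's axis, in its grip bar, 28 mm above the deck (shaker x 0, y -62, z 68 mm); axes as the shaker's (they do not turn with the dial)
- switch_ring (a joint): angle of the sprung switch ring hidden in the cup, rad, growing clockwise, 0 at rest. The lid's pins meet its dogs after about 0.10 rad of twist, so it reads about 0.10 less than the lid's twist: 0.50 at the middle of the yellow band. Its spring drives the lid back with 0.04 N m at 0 and 0.08 N m at 0.5; let go, the lid springs back to about 0.1 rad from the slots
- tape_roll: roll of beige masking tape lying flat, 60 mm across, 18 mm high; leave it alone. Origin: centre of its underside
- paint_grey: hobby paint pot with grey label and white cap, 31 mm across, 30 mm high, standing at the back of the mat; leave it alone. Origin: centre of its underside
- paint_rust: hobby paint pot, all rust-brown, 31 mm across, 30 mm high, standing at the back of the mat; leave it alone. Origin: centre of its underside
- oiler: small amber oiler bottle with a black tip, 22 mm across, 62 mm high, standing on the scenery right of the board; leave it alone. Origin: centre of its underside
- brush_flat: paint brush with a red-brown handle, 144 mm long, 7 mm thick, lying along the front of the mat; leave it alone. Origin: centre of its underside
- pliers: blue-handled long-nose pliers, 133 x 50 x 11 mm, lying on the scenery right of the board; leave it alone. Origin: centre of its underside
- van_cream: cream model van, 48 x 19 x 16 mm, on the scenery left of the board; leave it alone. Origin: centre of its underside
Not all that is in view belongs to the job. Of the things that look like the lid, the largest one is meant.

How it is judged:
On the way, in this order (a step that is already met when the one before it is completed fails the run):
1. the dial's pointer stands on the yellow mark (value of joint dial between 1.08 and 1.32 rad), for 0.2 s.
2. the lid is in the cup, its pins down through the slots (horizontal distance between lid and cup_mouth below 0.005 m and z of lid in the frame of cup_mouth below -0.016 m and angle between lid's own z axis and vertical below 0.12 rad), for 0.1 s.
At the end, for the whole second after the job is handed in: lid in the cup (within 5 mm of its axis, 16 mm or more down, upright within 0.12 rad), pointers within 0.17 rad of the middle of the yellow bands, switch ring at 0.28 rad or more and still, fingers gripping the lid with over 3 N, dial at 1.08 to 1.32 rad (all of step 1 and all of step 2 and angle between the x axis of lid and the x axis of shaker, either way round below 0.17 rad and value of joint switch_ring above 0.28 rad and velocity of joint switch_ring between -0.15 and 0.15 rad/s and contact force between the fingers and lid above 3 N); the arm keeps its last pose, push and grip.
It fails at once if the lid goes over the lock click (value of joint switch_ring above 0.95 rad).
It fails at once if another thing on or around the mat is pushed more than 30 mm (distance of any of tape_roll, paint_grey, paint_rust, oiler, brush_flat, pliers, van_cream from where it was at the start of the episode above 0.03 m).
It also fails if it takes over 54 s, if anything falls off the work surface, if the arm or the gripper's body presses on something with over 40 N, if the wrist force passes 120 N, or if a joint passes its speed limit or range.

### The arm

A 7-joint arm with a two-finger parallel gripper is mounted at the origin on the work surface; the furniture and walls round the work are solid. World frame = base frame: x ahead of the robot, y to its left, z up, the work surface at z = 0. Lengths are in m, angles in rad, forces in N, time in s.
With the tool pointing down it reaches from about 0.35 to 0.9 m from the base axis. Payload 8.1 kg.
Tool frame: the origin (TCP) lies at the very end of the fingers, on their centre line; the grasp point (between the pads) lies 19 mm behind it; z points along the fingers, x is the direction in which the jaws open and shut, and the axes are right-handed (so a half turn about z gives the same grasp; the last joint's range is limited). The gripper opens to 85 mm and grips with 20 to 120 N. Pads are 22 mm wide; open, the fingers measure 114 mm over their backs; the gripper's body (76 mm by 85 mm) begins 54 mm behind the grasp point. The pads swing forward as they close: fully open they stand 13 mm farther back than shut.
Start: joints at [-1.285, 0.434, 0.025, 1.573, -0.012, 1.134, -0.075], TCP at [0.237, 0.578, 0.231] pointing down, gripper open.
Joint ranges: [-2.62, 2.62], [-0.44, 2.09], [-1.27, 1.32], [0.08, 2.57], [-1.32, 4.46], [0.12, 2], [-2.74, 2.74]. Speed limits (rad/s): [2.22, 2.22, 3.01, 3.01, 3.14, 3.14, 3.14].

### API

Orientations are given as a rotation vector (axis times angle).
In Python, from plant import r, snapshot, camera_params, nets gives the robot as it stands.
- The arm moves only by the tool play_rows, never from a script. Its argument "increments" is a list that holds one entry, the list of rows, each a list of 6 numbers: the shift along the tool's x, y, z in m, then the turn, a rotation vector about the tool's x, y, z in rad. In form: [[[tx, ty, tz, wx, wy, wz], ...]]. A call has 1 to 10 rows; each row shifts and turns the pose as measured when the row begins, along the tool's axes as they then stand; what a row does not reach is not made up. A row lasts 1/10 s, in which the tool goes at most 50 mm and 8.59 degrees, less where a joint would pass 70% of its speed; a pose out of reach is approached as far as the arm can. A call is refused whole if a number of a shift passes 0.05 or a number of a turn 0.15, either way. A call with a gripper value outside its range is refused whole. "hand" is the closure, from -1 (fully open) to 1 (shut), set as the call begins (left out, the last holds). The fingers move at their own pace and stop on an object; the grip force is fixed at half the most. Time passes only in rows, so rows that do not move let the fingers close. It gives the time, the measured TCP pose, the force and the opening at its end, in the units of the state.
- r.read_state(): the state, without advancing time (a new reading comes with each control period).
- snapshot(name): name is "scene" or "top"; returns (picture, depth): 400x640x3 uint8, blue, green, red; 400x640 float32, m along the optical axis (not along the pixel's ray), 0 where there is no reading.
- camera_params(name): a dict with "camera_matrix" (3x3 intrinsics, pixels), "xyz" and "orientation" of the camera in the world. Camera axes: x right, y down, z forward; pixel columns grow to the right and rows downward; lengths in m; the calibration is good to about 2 mm. A picture is of the moment at which its call begins. camera_params takes no time and is no camera call.
- r.sign_off(): hands the job in, once; it reports no verdict.
Trained networks look in the newest picture that a camera, given by its name, has taken for a name from the list of things; names that differ only in an ending like _2 or _b are one class to them, and where a whole thing is asked for, a point or a joint stands for the part that bears it (a point fixed in the world has none). Each returns a list of dicts, best first, with "score" (0 to 1); they miss things now and then, are a little off and sometimes report something else, mostly with a low value. They report only what shows in the picture. A call takes as long as a camera call. They do not tell look-alikes from the thing itself.
- nets.trace(thing, camera): "pixels" (400x640 bool, what is visible of it) and "bbox" ([left, top, right, bottom] in pixels, round what is visible of it).
- nets.mark_of(thing, camera): "xy" ([column, row] in pixels: a listed point, or the origin of a listed thing).
The state is a dict: "t": time; "q": joint angles; "joint_velocities": joint speeds; "tau": joint torques, N m; "position": TCP position; "tool_rot": TCP orientation; "wrist_force": force on the tool from outside, world axes, zero at the start; "wrist_torque": the same for the moment, N m; "gripper_width": finger opening in m.
Only numpy, scipy, OpenCV 4.12 (cv2) and the standard library are available. Lean on these libraries where they do the work, as an engineer would, in place of code of your own. Each camera call takes 0.05 s, during which the arm holds its last target. There are 200 camera calls.

## Working session

There is one attempt and no reset: what is moved stays moved. The work goes in short steps, Python scripts to look and compute and a tool call to move; the robot and the scene stay as the last step left them, time stands still between calls to the robot, and variables do not carry over. Pictures are saved under pics/ and viewed, about 8 in all and at most 12, crops included, and the job is handed in when it is done.

Besides the shell and the picture viewer there is one more tool, called as a command line: name --argument value ..., lists and objects as JSON in quotes. play_rows: Moves the arm, as the interface text tells. Its arguments: {"type":"object","properties":{"increments":{"type":"array"},"hand":{"type":"number"}},"required":["increments"]}

```bash
ls; mkdir -p pics
cat > h.py <<'E'
import numpy as np, cv2
from scipy.spatial.transform import Rotation as R
from plant import r, snapshot, camera_params, nets
def cam(n):
    p=camera_params(n); K=np.array(p["camera_matrix"]); o=np.array(p["orientation"])
    Rm=o if o.shape==(3,3) else (R.from_rotvec(o).as_matrix() if o.size==3 else R.from_quat(o).as_matrix())
    return K,Rm,np.array(p["xyz"])
def atz(n,uv,z):
    K,Rm,t=cam(n); d=Rm@np.linalg.solve(K,[uv[0],uv[1],1.]); return t+d*(z-t[2])/d[2]
def cloud(n,D):
    K,Rm,t=cam(n); v,u=np.mgrid[:400,:640]
    P=np.stack([(u-K[0,2])/K[0,0]*D,(v-K[1,2])/K[1,1]*D,D],-1); return P@Rm.T+t
def proj(n,P):
    K,Rm,t=cam(n); c=(np.asarray(P)-t)@Rm; return (c/c[...,2:])@K.T
E
python3 - <<'E'
from h import *
for n in("scene","top"):
    p,D=snapshot(n); cv2.imwrite(f"pics/{n}0.png",p); print(n,camera_params(n))
    for th in("lid","lid_grip","shaker","cup_mouth","dial_grip","dial","jog_mark"):
        try:
            m=nets.mark_of(th,n); print(th,[(np.round(x["xy"],1).tolist(),round(x["score"],2)) for x in m[:4]])
        except Exception as e: print(th,e)
    np.save(f"D{n}.npy",D)
s=r.read_state(); print({k:np.round(v,3) for k,v in s.items()})
E
```

```text
pics
scene {'camera_matrix': array([[506.04746983,   0.        , 322.8600692 ],
       [  0.        , 506.04746983, 210.69839184],
       [  0.        ,   0.        ,   1.        ]]), 'xyz': array([-0.05586645, -1.18825423,  1.21789764]), 'orientation': array([-2.20880835,  0.58621447, -0.24793576])}
lid [([292.4, 190.0], 0.79), ([239.6, 190.2], 0.48), ([268.8, 175.4], 0.39), ([327.8, 227.7], 0.19)]
lid_grip [([236.4, 181.1], 0.6), ([267.2, 173.6], 0.53)]
shaker [([334.0, 252.7], 0.79)]
cup_mouth [([326.8, 228.0], 0.9), ([309.7, 179.9], 0.16)]
dial_grip [([348.8, 248.2], 0.77)]
dial it knows: brush_flat, cup_mouth, dial_grip, jog_mark, lid, lid_grip, oiler, paint_grey, paint_rust, pliers, shaker, tape_roll, van_cream
jog_mark [([335.0, 221.1], 0.9)]
top {'camera_matrix': array([[422.78660945,   0.        , 318.39870393],
       [  0.        , 422.78660945, 202.74679672],
       [  0.        ,   0.        ,   1.        ]]), 'xyz': array([ 0.45408812, -0.01965198,  1.2085169 ]), 'orientation': array([-2.2007679 ,  2.13989154, -0.10488329])}
lid [([179.4, 255.6], 0.75), ([183.8, 208.8],
[... 179 characters left out ...]
8.6], 0.87)]
dial it knows: brush_flat, cup_mouth, dial_grip, jog_mark, lid, lid_grip, oiler, paint_grey, paint_rust, pliers, shaker, tape_roll, van_cream
jog_mark [([354.8, 198.2], 0.77)]
{'t': np.float64(0.7), 'q': array([-1.285,  0.434,  0.025,  1.573, -0.012,  1.134, -0.075]), 'joint_velocities': array([ 0.001,  0.001,  0.   ,  0.002, -0.001, -0.   , -0.001]), 'tau': array([-1.0000e-03, -6.7010e+01,  1.0240e+00, -3.1652e+01,  1.5000e-02,
        2.0000e-03, -0.0000e+00]), 'position': array([0.237, 0.578, 0.231]), 'tool_rot': array([-2.609, -1.75 , -0.   ]), 'wrist_force': array([ 0.182,  0.598, -0.51 ]), 'wrist_torque': array([-0.022, -0.027,  0.005]), 'gripper_width': np.float64(0.086)}
```

Run:
```python
from h import *
a=cv2.imread("pics/top0.png"); c=a[140:320,140:440]; cv2.imwrite("pics/c1.png",cv2.resize(c,None,fx=2.66,fy=2.66,interpolation=cv2.INTER_CUBIC))
D=np.load("Dtop.npy");C=cloud("top",D)
for uv in [(180,255),(184,209),(231,198),(360,214),(396,208),(345,180),(380,240)]: print(uv,C[uv[1],uv[0]].round(3))
```

```text
(180, 255) [0.414 0.361 0.036]
(184, 209) [0.542 0.359 0.03 ]
(231, 198) [0.571 0.219 0.079]
(360, 214) [ 0.537 -0.127  0.095]
(396, 208) [ 0.557 -0.225  0.076]
(345, 180) [ 0.637 -0.09   0.024]
(380, 240) [ 0.471 -0.192  0.021]
```

View pics/c1.png

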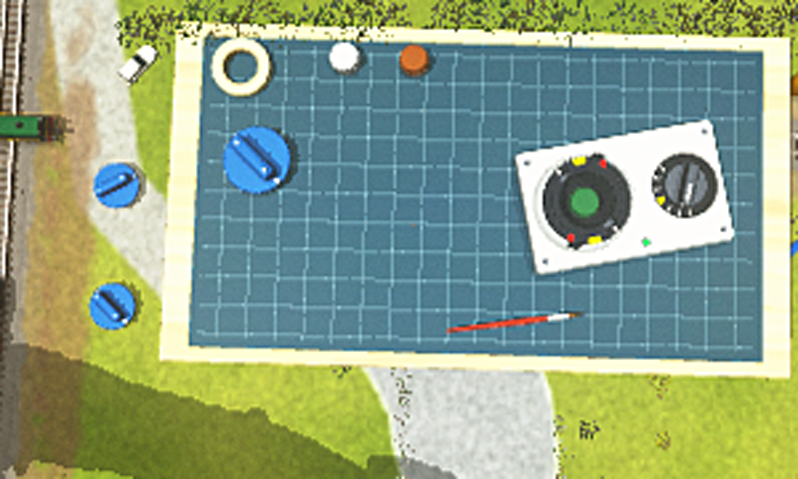

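View pics/scene0.png

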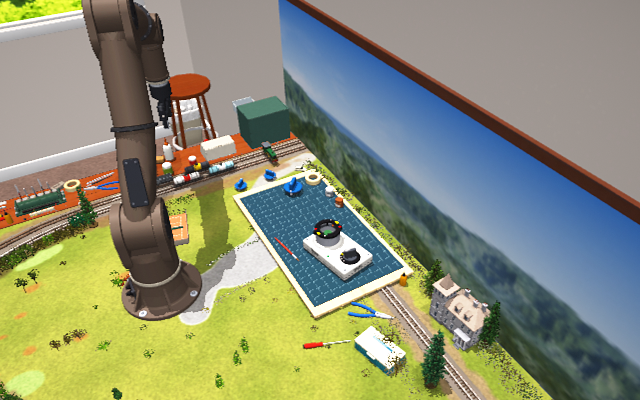

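```bash
cat > fit.py <<'E'
from h import *
def fit(n,D):
    C=cloud(n,D); z=C[...,2]; x=C[...,0]; y=C[...,1]
    near=(x>.4)&(x<.68)&(y<0.0)&(y>-.32)
    m=near&(abs(z-.065)<.012); P=C[m][:,:2].astype(np.float32)
    rc=cv2.minAreaRect(P*1000); print(n,"deck rect mm",rc, "med z",np.median(z[m]).round(4),m.sum())
    m=near&(abs(z-.119)<.01)
    print("collar circle",cv2.minEnclosingCircle(C[m][:,:2].astype(np.float32)*1000),C[m].mean(0).round(4),m.sum())
    m=near&(abs(z-.099)<.008)&(y<-.19); P=C[m][:,:2]; c=P.mean(0); w,v=np.linalg.eigh(np.cov(P.T)); print("dial bar",c.round(4),np.degrees(np.arctan2(v[1,1],v[0,1])).round(1),C[m].mean(0).round(4),len(P))
    l=(x>.5)&(x<.65)&(y>.15)&(y<.29)
    m=l&(abs(z-.0475)<.01); print("disc circ",cv2.minEnclosingCircle(C[m][:,:2].astype(np.float32)*1000),np.median(z[m]).round(4),m.sum())
    m=l&(z>.07)&(z<.09);P=C[m][:,:2]; c=P.mean(0); w,v=np.linalg.eigh(np.cov(P.T)); print("lid bar",C[m].mean(0).round(4),np.degrees(np.arctan2(v[1,1],v[0,1])).round(1),np.sqrt(w*12),len(P))
if __name__=="__main__":
    for n in("top","scene"): fit(n,np.load(f"D{n}.npy"))
    a=cv2.imread("pics/top0.png")
    s=[cv2.resize(a[v-h:v+h,u-h:u+h],(380,380),interpolation=cv2.INTER_CUBIC) for u,v,h in((237,200,22),(397,210,18),(183,209,22),(182,255,22))]
    c=cv2.imread("pics/scene0.png")
    s=[cv2.resize(x,(290,290)) for x in s]+[cv2.resize(c[v-h:v+h,u-h:u+h],(290,290),interpolation=cv2.INTER_CUBIC) for u,v,h in((293,186,20),(350,255,22))]
    s=[cv2.resize(x,(260,260)) for x in s]
    cv2.imwrite("pics/c2.png",np.vstack([np.hstack(s[:3]),np.hstack(s[3:])]))
    s=[cv2.resize(x,(266,266)) for x in s]
E
python3 fit.py
```

```text
top deck rect mm ((542.7861328125, -169.7524871826172), (126.35433959960938, 205.948974609375), 11.878485679626465) med z 0.0647 2743
collar circle ((533.1712646484375, -127.14041137695312), 48.43803787231445) [ 0.5325 -0.1254  0.1179] 508
dial bar [ 0.5549 -0.2295] 168.0 [ 0.5549 -0.2295  0.0978] 70
disc circ ((594.4909057617188, 225.18099975585938), 62.63878631591797) 0.0489 412
lid bar [0.5701 0.2104 0.0777] 47.0 [0.01481511 0.05369754] 110
scene deck rect mm ((542.2360229492188, -170.19676208496094), (131.62799072265625, 209.93991088867188), 11.32052230834961) med z 0.0644 1351
collar circle ((532.4402465820312, -125.52392578125), 48.55939865112305) [ 0.5306 -0.1278  0.1171] 295
dial bar [ 0.5513 -0.2314] 171.5 [ 0.5513 -0.2314  0.097 ] 48
disc circ ((593.1111450195312, 221.75973510742188), 63.23662185668945) 0.0494 158
lid bar [0.5701 0.2085 0.0781] 48.5 [0.01645356 0.05928517] 45
```

View pics/c2.png

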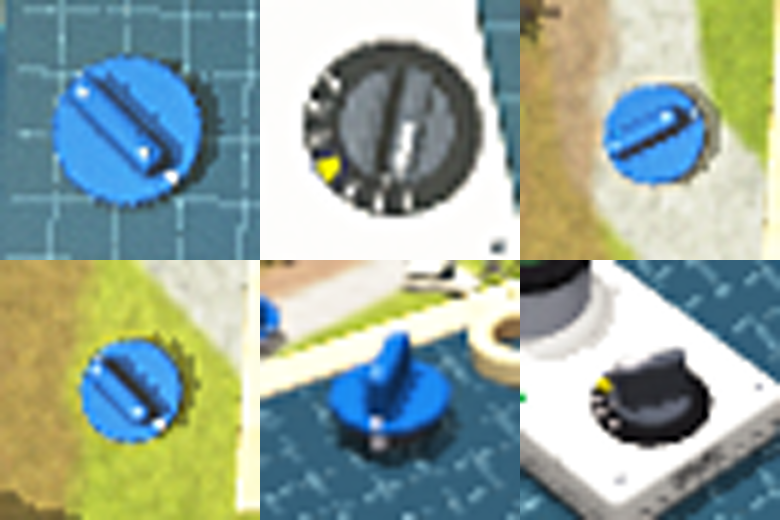

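Four candidate things: the large blue lid on the mat at top px (237,200), and two small look-alikes at (184,209) and (182,255) on the scenery. The crop confirms that the one on the mat is largest, about 69 mm across, and is left of the shaker. The dial pointer looks down and slightly left, at about 0.38 rad, with the yellow mark at (388,216). Dial axis is at about (0.555, -0.231), cup (0.533, -0.126), shaker yaw 11.7°, and lid (0.570, 0.210) with its bar at 47.5°.

```bash
cat > plan.py <<'E'
import sys
from h import *
# x y z psi(deg of tool x) [max step mm] [max rows]
a=[float(v) for v in sys.argv[1:]]
tgt=np.array(a[:3]); psi=np.radians(a[3]); st=a[4] if len(a)>4 else 45; N=int(a[5]) if len(a)>5 else 10
s=r.read_state(); p=s["position"]; Rm=R.from_rotvec(s["tool_rot"])
Rt=R.from_matrix(np.array([[np.cos(psi),np.sin(psi),0],[np.sin(psi),-np.cos(psi),0],[0,0,-1]]))
n0=max(int(np.ceil(np.linalg.norm(tgt-p)*1000/st)),int(np.ceil((Rm.inv()*Rt).magnitude()/.13)),1)
rows=[]
w=(Rm.inv()*Rt).as_rotvec(); d=(tgt-p)/n0
for k in range(min(n0,N)):
    Rk=Rm*R.from_rotvec(w*k/n0); rows.append((np.r_[Rk.inv().apply(d),w/n0]).round(3).tolist())
print("t",s["t"],"pos",p.round(4),"psi",np.degrees(np.arctan2(*Rm.as_matrix()[1::-1,0])).round(1),"tilt",np.degrees(np.arccos(-Rm.as_matrix()[2,2])).round(2),"need",n0,"F",s["wrist_force"].round(1),"T",s["wrist_torque"].round(2),"w",round(float(s["gripper_width"]),4)); print(rows)
E
python3 plan.py .555 -.231 .20 80
```

```text
t 0.7 pos [0.2369 0.5784 0.2313] psi 67.7 tilt 0.0 need 20 F [ 0.2  0.6 -0.5] T [-0.02 -0.03  0.  ] w 0.0859
[[-0.031, 0.03, 0.002, 0.0, -0.0, -0.011], [-0.032, 0.03, 0.002, 0.0, -0.0, -0.011], [-0.032, 0.029, 0.002, 0.0, -0.0, -0.011], [-0.032, 0.029, 0.002, 0.0, -0.0, -0.011], [-0.033, 0.029, 0.002, 0.0, -0.0, -0.011], [-0.033, 0.028, 0.002, 0.0, -0.0, -0.011], [-0.033, 0.028, 0.002, 0.0, -0.0, -0.011], [-0.034, 0.028, 0.002, 0.0, -0.0, -0.011], [-0.034, 0.027, 0.002, 0.0, -0.0, -0.011], [-0.034, 0.027, 0.002, 0.0, -0.0, -0.011]]
```

play_rows --increments '[[[-0.031, 0.03, 0.002, 0, 0, -0.011], [-0.032, 0.03, 0.002, 0, 0, -0.011], [-0.032, 0.029, 0.002, 0, 0, -0.011], [-0.032, 0.029, 0.002, 0, 0, -0.011], [-0.033, 0.029, 0.002, 0, 0, -0.011], [-0.033, 0.028, 0.002, 0, 0, -0.011], [-0.033, 0.028, 0.002, 0, 0, -0.011], [-0.034, 0.028, 0.002, 0, 0, -0.011], [-0.034, 0.027, 0.002, 0, 0, -0.011], [-0.034, 0.027, 0.002, 0, 0, -0.011]]]' --hand 0

```text
t: 1.7
position: [0.4006, 0.1672, 0.2099]
tool_rot: [-2.49, -1.908, -0.01]
wrist_force: [1.3, 0.1, -0.1]
gripper_width: 0.0431
```

```bash
python3 plan.py .555 -.231 .20 80
```

```text
t 1.7 pos [0.4006 0.1672 0.2099] psi 74.9 tilt 0.45 need 10 F [ 1.3  0.1 -0.1] T [-0.   -0.11  0.  ] w 0.0431
[[-0.034, 0.025, 0.001, 0.0, -0.001, -0.009], [-0.035, 0.025, 0.001, 0.0, -0.001, -0.009], [-0.035, 0.025, 0.001, 0.0, -0.001, -0.009], [-0.035, 0.024, 0.001, 0.0, -0.001, -0.009], [-0.035, 0.024, 0.001, 0.0, -0.001, -0.009], [-0.036, 0.024, 0.001, 0.0, -0.001, -0.009], [-0.036, 0.023, 0.001, 0.0, -0.001, -0.009], [-0.036, 0.023, 0.001, 0.0, -0.001, -0.009], [-0.036, 0.023, 0.001, 0.0, -0.001, -0.009], [-0.036, 0.022, 0.001, 0.0, -0.001, -0.009]]
```

play_rows --increments '[[[-0.034, 0.025, 0.001, 0.0, -0.001, -0.009], [-0.035, 0.025, 0.001, 0.0, -0.001, -0.009], [-0.035, 0.025, 0.001, 0.0, -0.001, -0.009], [-0.035, 0.024, 0.001, 0.0, -0.001, -0.009], [-0.035, 0.024, 0.001, 0.0, -0.001, -0.009], [-0.036, 0.024, 0.001, 0.0, -0.001, -0.009], [-0.036, 0.023, 0.001, 0.0, -0.001, -0.009], [-0.036, 0.023, 0.001, 0.0, -0.001, -0.009], [-0.036, 0.023, 0.001, 0.0, -0.001, -0.009], [-0.036, 0.022, 0.001, 0.0, -0.001, -0.009]]]'

```text
t: 2.7
position: [0.561, -0.2476, 0.2013]
tool_rot: [2.395, 2.025, 0.009]
wrist_force: [0.9, -0.4, 0.5]
gripper_width: 0.0427
```

```bash
python3 plan.py .555 -.231 .12 80 30
```

```text
t 2.7 pos [ 0.561  -0.2476  0.2013] psi 80.4 tilt 0.45 need 3 F [ 0.9 -0.4  0.5] T [-0.01 -0.04 -0.  ] w 0.0427
[[0.005, -0.003, 0.027, 0.003, -0.0, 0.003], [0.005, -0.003, 0.027, 0.003, -0.0, 0.003], [0.005, -0.003, 0.027, 0.003, -0.0, 0.003]]
```

play_rows --increments '[[[0.005, -0.003, 0.02, 0.003, 0, 0.003], [0.005, -0.003, 0.02, 0.003, 0, 0.003], [0.005, -0.003, 0.02, 0.003, 0, 0.003], [0, 0, 0.01, 0, 0, 0], [0, 0, 0, 0, 0, 0], [0, 0, 0, 0, 0, 0]]]'

```text
t: 3.3
position: [0.5565, -0.2417, 0.13]
tool_rot: [2.414, 2.002, -0.002]
wrist_force: [0.3, 0.0, 0.8]
gripper_width: 0.0428
```

```bash
python3 plan.py .555 -.231 .077 80 15
```

```text
t 3.3 pos [ 0.5565 -0.2417  0.13  ] psi 79.3 tilt 0.3 need 4 F [0.3 0.  0.8] T [0.   0.02 0.04] w 0.0428
[[0.003, -0.001, 0.013, 0.001, 0.001, -0.003], [0.003, -0.001, 0.013, 0.001, 0.001, -0.003], [0.003, -0.001, 0.013, 0.001, 0.001, -0.003], [0.003, -0.001, 0.013, 0.001, 0.001, -0.003]]
```

play_rows --increments '[[[0.006, -0.002, 0.006, 0.001, 0.001, -0.003], [0.005, -0.001, 0.006, 0.001, 0.001, -0.003], [0.003, 0, 0.003, 0.001, 0.001, -0.003], [0, 0, 0, 0, 0, 0]]]'

```text
t: 3.7
position: [0.5578, -0.2264, 0.1162]
tool_rot: [2.404, 2.016, 0.003]
wrist_force: [-0.2, -0.6, -0.1]
gripper_width: 0.0427
```

```bash
python3 plan.py .555 -.231 .077 80 10
python3 - <<'E'
from fit import *
p,D=snapshot("scene"); cv2.imwrite("pics/c3.png",cv2.resize(p[180:300,270:430],None,fx=5,fy=5,interpolation=cv2.INTER_CUBIC))
E
```

```text
t 3.7 pos [ 0.5578 -0.2264  0.1162] psi 80.0 tilt 0.23 need 4 F [-0.2 -0.6 -0.1] T [-0.02  0.04 -0.05] w 0.0427
[[-0.001, -0.001, 0.01, 0.001, 0.0, -0.0], [-0.001, -0.001, 0.01, 0.001, 0.0, -0.0], [-0.001, -0.001, 0.01, 0.001, 0.0, -0.0], [-0.001, -0.0, 0.01, 0.001, 0.0, -0.0]]
```

View pics/c3.png

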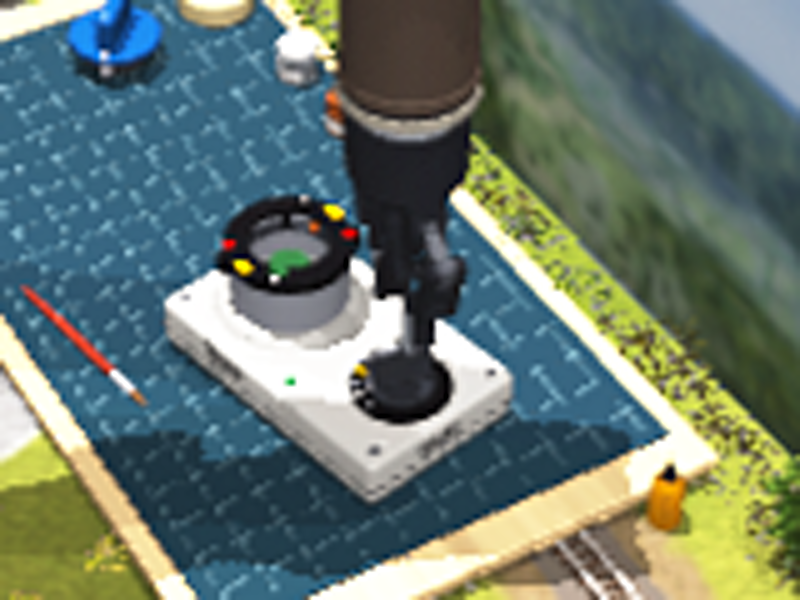

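The fingers stand over the dial at crop px (405,350), with the bar between them. Descending.

play_rows --increments '[[[-0.002, -0.002, 0.01, 0, 0, 0], [-0.002, -0.001, 0.01, 0, 0, 0], [-0.001, 0, 0.01, 0, 0, 0], [0, 0, 0.006, 0, 0, 0], [0, 0, 0.002, 0, 0, 0], [0, 0, 0, 0, 0, 0]]]'

```text
t: 4.35
position: [0.5532, -0.2325, 0.0745]
tool_rot: [2.406, 2.014, 0.001]
wrist_force: [-0.2, 0.4, 0.5]
gripper_width: 0.0429
```

```bash
python3 plan.py .555 -.231 .077 80 10
```

```text
t 4.35 pos [ 0.5532 -0.2325  0.0745] psi 79.9 tilt 0.21 need 1 F [-0.2  0.4  0.5] T [-0.   -0.02 -0.01] w 0.0429
[[0.002, 0.002, -0.002, 0.003, 0.002, -0.002]]
```

play_rows --increments '[[[0.001, 0.001, -0.002, 0.002, 0, 0], [0, 0, 0, 0, 0, 0], [0, 0, 0, 0, 0, 0], [0, 0, 0, 0, 0, 0], [0, 0, 0, 0, 0, 0], [0, 0, 0, 0, 0, 0]]]' --hand 1

```text
t: 4.95
position: [0.5549, -0.2298, 0.0772]
tool_rot: [2.407, 2.018, 0.001]
wrist_force: [0.3, 1.2, -1.0]
gripper_width: 0.0103
```

```bash
python3 plan.py .555 -.231 .077 33 10
```

```text
t 4.95 pos [ 0.5549 -0.2298  0.0772] psi 80.0 tilt 0.05 need 7 F [ 0.3  1.2 -1. ] T [ 0.14 -0.01 -0.02] w 0.0103
[[-0.0, 0.0, 0.0, 0.0, -0.0, 0.117], [-0.0, 0.0, 0.0, 0.0, -0.0, 0.117], [-0.0, 0.0, 0.0, 0.0, -0.0, 0.117], [-0.0, 0.0, 0.0, 0.0, -0.0, 0.117], [-0.0, 0.0, 0.0, 0.0, -0.0, 0.117], [-0.0, 0.0, 0.0, 0.0, -0.0, 0.117], [-0.0, 0.0, 0.0, 0.0, -0.0, 0.117]]
```

play_rows --increments '[[[0, 0, 0, 0, 0, 0.12], [0, 0, 0, 0, 0, 0.12], [0, 0, 0, 0, 0, 0.12], [0, 0, 0, 0, 0, 0.12], [0, 0, 0, 0, 0, 0.12], [0, 0, 0, 0, 0, 0.1], [0, 0, 0, 0, 0, 0.05], [0, 0, 0, 0, 0, 0], [0, 0, 0, 0, 0, 0]]]'

```text
t: 5.85
position: [0.5547, -0.2299, 0.0772]
tool_rot: [2.993, 0.954, 0.001]
wrist_force: [0.3, -0.6, -1.6]
gripper_width: 0.0109
```

```bash
python3 plan.py .555 -.231 .077 33 10
```

```text
t 5.85 pos [ 0.5547 -0.2299  0.0772] psi 35.4 tilt 0.04 need 1 F [ 0.3 -0.6 -1.6] T [ 0.11  0.11 -0.04] w 0.0109
[[-0.0, 0.001, 0.0, 0.001, -0.0, 0.042]]
```

Finish to 33°, then release and retreat a little to look at the dial.

play_rows --increments '[[[0, 0, 0, 0, 0, 0.042], [0, 0, 0, 0, 0, 0.005], [0, 0, 0, 0, 0, 0], [0, 0, 0, 0, 0, 0]]]'

```text
t: 6.25
position: [0.5547, -0.2299, 0.0772]
tool_rot: [3.012, 0.891, 0.001]
wrist_force: [0.2, 0.9, -1.3]
gripper_width: 0.0105
```

play_rows --increments '[[[0, 0, 0, 0, 0, 0], [0, 0, 0, 0, 0, 0], [0, 0, 0, 0, 0, 0], [0, 0, -0.03, 0, 0, 0], [0, 0, -0.04, 0, 0, 0], [0, 0, -0.04, 0, 0, 0], [0, 0.04, -0.02, 0, 0, 0], [0, 0.04, 0, 0, 0, 0], [0, 0.04, 0, 0, 0, 0], [0, 0.03, 0, 0, 0, 0]]]' --hand 0

```text
t: 7.25
position: [0.6396, -0.3552, 0.2153]
tool_rot: [3.007, 0.906, 0.007]
wrist_force: [0.4, -0.1, 0.8]
gripper_width: 0.0428
```

```bash
python3 plan.py .57 .21 .20 -42.5
python3 - <<'E'
from fit import *
p,D=snapshot("top"); fit("top",D); c=p[140:320,140:440]
cv2.imwrite("pics/c4.png",cv2.resize(p[180:250,330:425],None,fx=8,fy=8,interpolation=cv2.INTER_CUBIC))
E
```

```text
t 7.25 pos [ 0.6396 -0.3552  0.2153] psi 33.5 tilt 0.25 need 13 F [ 0.4 -0.1  0.8] T [-0.09 -0.05 -0.02] w 0.0428
[[0.02, -0.039, 0.001, -0.0, -0.0, 0.102], [0.015, -0.041, 0.001, -0.0, -0.0, 0.102], [0.011, -0.042, 0.001, -0.0, -0.0, 0.102], [0.007, -0.043, 0.001, -0.0, -0.0, 0.102], [0.002, -0.044, 0.001, -0.0, -0.0, 0.102], [-0.002, -0.044, 0.001, -0.0, -0.0, 0.102], [-0.007, -0.043, 0.001, -0.0, -0.0, 0.102], [-0.011, -0.042, 0.001, -0.0, -0.0, 0.102], [-0.015, -0.041, 0.001, -0.0, -0.0, 0.102], [-0.019, -0.039, 0.001, -0.0, -0.0, 0.102]]
top deck rect mm ((542.5902709960938, -169.69871520996094), (125.98370361328125, 205.7140655517578), 11.90105152130127) med z 0.0647 2737
collar circle ((532.9463500976562, -126.898681640625), 48.21416091918945) [ 0.5325 -0.1253  0.1179] 502
dial bar [ 0.5549 -0.2299] 122.5 [ 0.5549 -0.2299  0.0973] 69
disc circ ((594.6610717773438, 225.49819946289062), 62.649078369140625) 0.0484 407
lid bar [0.5703 0.2101 0.0777] 47.2 [0.0154798  0.05365436] 115
```

View pics/c4.png

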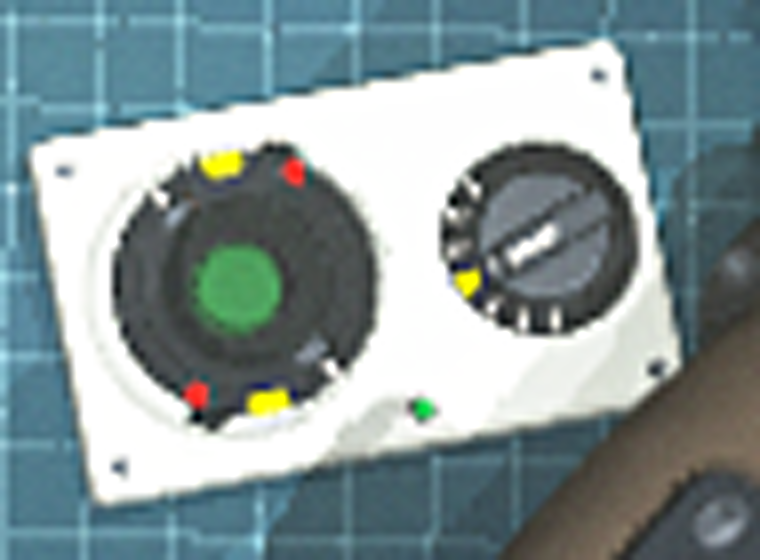

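The pointer lies on the yellow mark at crop px (467,282). Depth gives the dial at 1.21 rad. Now the lid.

play_rows --increments '[[[0.02, -0.039, 0.001, 0, 0, 0.102], [0.015, -0.041, 0.001, 0, 0, 0.102], [0.011, -0.042, 0.001, 0, 0, 0.102], [0.007, -0.043, 0.001, 0, 0, 0.102], [0.002, -0.044, 0.001, 0, 0, 0.102], [-0.002, -0.044, 0.001, 0, 0, 0.102], [-0.007, -0.043, 0.001, 0, 0, 0.102], [-0.011, -0.042, 0.001, 0, 0, 0.102], [-0.015, -0.041, 0.001, 0, 0, 0.102], [-0.019, -0.039, 0.001, 0, 0, 0.102]]]'

```text
t: 8.3
position: [0.5941, 0.0758, 0.2007]
tool_rot: [3.039, -0.766, 0.014]
wrist_force: [0.5, -0.3, -0.5]
gripper_width: 0.0425
```

```bash
python3 plan.py .57 .21 .15 -42.5 30
```

```text
t 8.3 pos [0.5941 0.0758 0.2007] psi -28.3 tilt 0.67 need 5 F [ 0.5 -0.3 -0.5] T [ 0.04 -0.02  0.06] w 0.0425
[[-0.017, -0.021, 0.01, 0.001, -0.002, 0.05], [-0.018, -0.021, 0.01, 0.001, -0.002, 0.05], [-0.019, -0.02, 0.01, 0.001, -0.002, 0.05], [-0.02, -0.019, 0.01, 0.001, -0.002, 0.05], [-0.021, -0.018, 0.01, 0.001, -0.002, 0.05]]
```

play_rows --increments '[[[-0.017, -0.021, 0.01, 0, 0, 0.05], [-0.018, -0.021, 0.01, 0, 0, 0.05], [-0.019, -0.02, 0.01, 0, 0, 0.05], [-0.012, -0.012, 0.01, 0, 0, 0.05], [-0.005, -0.005, 0.005, 0, 0, 0.02], [0, 0, 0, 0, 0, 0], [0, 0, 0, 0, 0, 0]]]'

```text
t: 9.0
position: [0.5759, 0.1936, 0.1533]
tool_rot: [2.941, -1.092, 0.016]
wrist_force: [-0.1, -1.0, 0.4]
gripper_width: 0.0426
```

```bash
python3 plan.py .570 .210 .1 -42.7 12
```

```text
t 9.0 pos [0.5759 0.1936 0.1533] psi -40.7 tilt 0.64 need 5 F [-0.1 -1.   0.4] T [-0.03  0.   -0.03] w 0.0426
[[-0.003, -0.002, 0.011, -0.0, -0.002, 0.007], [-0.003, -0.002, 0.011, -0.0, -0.002, 0.007], [-0.003, -0.002, 0.011, -0.0, -0.002, 0.007], [-0.003, -0.002, 0.011, -0.0, -0.002, 0.007], [-0.003, -0.002, 0.011, -0.0, -0.002, 0.007]]
```

play_rows --increments '[[[-0.004, -0.003, 0.011, 0, -0.003, 0.01], [-0.004, -0.003, 0.011, 0, -0.003, 0.01], [-0.003, -0.002, 0.011, 0, -0.002, 0.007], [-0.003, -0.001, 0.01, 0, -0.002, 0.005], [-0.001, 0, 0.005, 0, 0, 0.003], [0, 0, 0, 0, 0, 0]]]'

```text
t: 9.6
position: [0.5715, 0.2073, 0.1018]
tool_rot: [-2.921, 1.155, -0.002]
wrist_force: [-0.2, -1.3, -0.4]
gripper_width: 0.0428
```

```bash
python3 plan.py .570 .210 .054 -42.7 10
```

```text
t 9.6 pos [0.5715 0.2073 0.1018] psi -43.1 tilt 0.08 need 5 F [-0.2 -1.3 -0.4] T [-0.02  0.    0.01] w 0.0428
[[-0.001, -0.0, 0.01, -0.0, -0.0, -0.002], [-0.001, -0.0, 0.01, -0.0, -0.0, -0.002], [-0.001, -0.0, 0.01, -0.0, -0.0, -0.002], [-0.001, -0.0, 0.01, -0.0, -0.0, -0.002], [-0.001, -0.0, 0.01, -0.0, -0.0, -0.002]]
```

play_rows --increments '[[[-0.001, 0, 0.01, 0, 0, 0], [-0.001, 0, 0.01, 0, 0, 0], [-0.001, 0, 0.01, 0, 0, 0], [0, 0, 0.01, 0, 0, 0], [0, 0, 0.004, 0, 0, 0], [0, 0, 0.001, 0, 0, 0], [0, 0, 0, 0, 0, 0]]]'

```text
t: 10.3
position: [0.5694, 0.2091, 0.0527]
tool_rot: [2.921, -1.155, 0.003]
wrist_force: [0.9, 0.7, -0.0]
gripper_width: 0.0428
```

```bash
python3 plan.py .570 .210 .054 -42.7 10
```

```text
t 10.3 pos [0.5694 0.2091 0.0527] psi -43.1 tilt 0.09 need 1 F [ 0.9  0.7 -0. ] T [-0.02  0.02  0.06] w 0.0428
[[-0.0, -0.001, -0.001, -0.001, -0.002, -0.008]]
```

Close and lift.

play_rows --increments '[[[0, -0.001, -0.001, 0, 0, 0], [0, 0, 0, 0, 0, 0], [0, 0, 0, 0, 0, 0], [0, 0, 0, 0, 0, 0], [0, 0, 0, 0, 0, 0], [0, 0, 0, 0, 0, 0]]]' --hand 1

```text
t: 10.9
position: [0.5708, 0.21, 0.0549]
tool_rot: [-2.92, 1.155, -0.004]
wrist_force: [-0.5, -0.5, -1.2]
gripper_width: 0.0141
```

play_rows --increments '[[[0, 0, -0.01, 0, 0, 0], [0, 0, -0.02, 0, 0, 0], [0, 0, -0.03, 0, 0, 0], [0, 0, -0.03, 0, 0, 0], [0, 0, -0.03, 0, 0, 0], [0, 0, -0.01, 0, 0, 0], [0, 0, 0, 0, 0, 0]]]'

```text
t: 11.6
position: [0.5698, 0.2088, 0.1923]
tool_rot: [2.92, -1.158, 0.004]
wrist_force: [0.8, -0.4, -1.3]
gripper_width: 0.0141
```

```bash
python3 plan.py .533 -.126 .18 -43.7 40
python3 - <<'E'
from h import *
p,D=snapshot("scene"); C=cloud("scene",D); s=r.read_state(); print(s["position"])
u,v,_=proj("scene",s["position"]+[0,0,-.02]); u,v=int(u),int(v); print(u,v)
cv2.imwrite("pics/c5.png",cv2.resize(p[v-40:v+40,u-50:u+50],None,fx=6,fy=6,interpolation=cv2.INTER_CUBIC))
E
```

```text
t 11.6 pos [0.5698 0.2088 0.1923] psi -43.3 tilt 0.13 need 9 F [ 0.8 -0.4 -1.3] T [ 0.06 -0.04  0.01] w 0.0141
[[0.023, 0.03, 0.001, -0.0, -0.0, 0.001], [0.023, 0.03, 0.001, -0.0, -0.0, 0.001], [0.023, 0.03, 0.001, -0.0, -0.0, 0.001], [0.023, 0.03, 0.001, -0.0, -0.0, 0.001], [0.023, 0.03, 0.001, -0.0, -0.0, 0.001], [0.023, 0.03, 0.001, -0.0, -0.0, 0.001], [0.023, 0.03, 0.001, -0.0, -0.0, 0.001], [0.023, 0.03, 0.001, -0.0, -0.0, 0.001], [0.023, 0.03, 0.001, -0.0, -0.0, 0.001]]
[0.56963883 0.20875486 0.19156694]
290 159
```

View pics/c5.png

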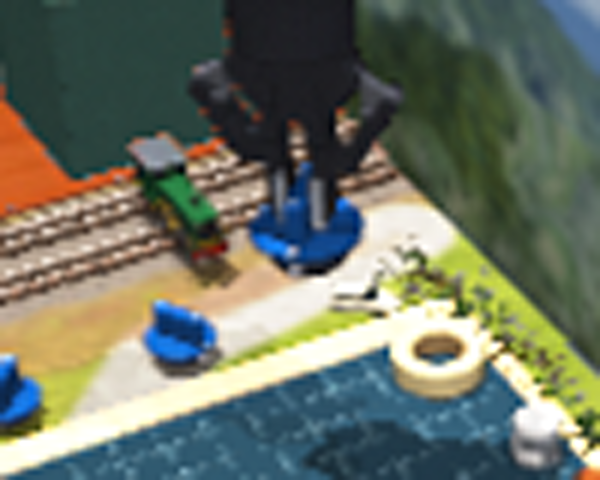

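Lid held upright at crop px (305,235), grip width 14 mm. Carry to the cup.

play_rows --increments '[[[0.02, 0.026, 0, 0, 0, 0.001], [0.023, 0.03, 0.001, 0, 0, 0.001], [0.023, 0.03, 0.001, 0, 0, 0.001], [0.023, 0.03, 0.001, 0, 0, 0.001], [0.023, 0.03, 0.001, 0, 0, 0.001], [0.023, 0.03, 0.001, 0, 0, 0.001], [0.023, 0.03, 0.001, 0, 0, 0.001], [0.02, 0.025, 0.001, 0, 0, 0.001], [0.01, 0.012, 0, 0, 0, 0], [0, 0, 0, 0, 0, 0]]]'

```text
t: 12.65
position: [0.5307, -0.1043, 0.1711]
tool_rot: [2.909, -1.158, -0.022]
wrist_force: [0.1, -0.0, -0.9]
gripper_width: 0.0141
```

```bash
python3 plan.py .533 -.126 .17 -43.8 10
```

```text
t 12.65 pos [ 0.5307 -0.1043  0.1711] psi -43.4 tilt 1.01 need 3 F [ 0.1 -0.  -0.9] T [0.04 0.03 0.02] w 0.0141
[[0.006, 0.005, 0.0, 0.005, 0.003, 0.002], [0.006, 0.005, 0.0, 0.005, 0.003, 0.002], [0.006, 0.005, 0.0, 0.005, 0.003, 0.002]]
```

play_rows --increments '[[[0.006, 0.005, 0, 0.005, 0.003, 0.002], [0.006, 0.005, 0, 0.005, 0.003, 0.002], [0.005, 0.004, 0, 0.004, 0.002, 0.002], [0, 0, 0, 0, 0, 0], [0, 0, 0, 0, 0, 0]]]'

```text
t: 13.15
position: [0.5332, -0.124, 0.1686]
tool_rot: [-2.917, 1.166, 0.007]
wrist_force: [0.6, 0.5, -1.3]
gripper_width: 0.0137
```

```bash
python3 plan.py .533 -.126 .155 -43.8 10
```

```text
t 13.15 pos [ 0.5332 -0.124   0.1686] psi -43.6 tilt 0.26 need 2 F [ 0.6  0.5 -1.3] T [-0.02 -0.03  0.  ] w 0.0137
[[0.001, 0.001, 0.007, 0.001, 0.002, 0.002], [0.001, 0.001, 0.007, 0.001, 0.002, 0.002]]
```

play_rows --increments '[[[0.002, 0.001, 0.007, 0.001, 0.001, 0.003], [0.001, 0.001, 0.006, 0.001, 0.001, 0], [0, 0, 0.003, 0, 0, 0], [0, 0, 0, 0, 0, 0]]]'

```text
t: 13.55
position: [0.5342, -0.1261, 0.1507]
tool_rot: [-2.915, 1.166, 0.004]
wrist_force: [0.0, 0.9, -2.8]
gripper_width: 0.0138
```

```bash
python3 plan.py .533 -.126 .14 -43.8 4
```

```text
t 13.55 pos [ 0.5342 -0.1261  0.1507] psi -43.6 tilt 0.17 need 3 F [ 0.   0.9 -2.8] T [ 0.01  0.01 -0.  ] w 0.0138
[[-0.0, 0.0, 0.004, -0.0, 0.001, 0.001], [-0.0, 0.0, 0.004, -0.0, 0.001, 0.001], [-0.0, 0.0, 0.004, -0.0, 0.001, 0.001]]
```

play_rows --increments '[[[-0.001, 0, 0.004, 0, 0.001, 0.002], [0, 0, 0.004, 0, 0, 0.001], [0, 0, 0.004, 0, 0, 0], [0, 0, 0.003, 0, 0, 0], [0, 0, 0, 0, 0, 0]]]'

```text
t: 14.05
position: [0.5334, -0.125, 0.1343]
tool_rot: [-2.914, 1.171, 0.003]
wrist_force: [-0.1, 0.3, -0.8]
gripper_width: 0.0139
```

```bash
python3 plan.py .533 -.126 .129 -43.8 4
```

```text
t 14.05 pos [ 0.5334 -0.125   0.1343] psi -43.8 tilt 0.12 need 2 F [-0.1  0.3 -0.8] T [-0.03 -0.01 -0.05] w 0.0139
[[0.0, 0.0, 0.003, -0.0, 0.001, 0.0], [0.0, 0.0, 0.003, -0.0, 0.001, 0.0]]
```

The lid is 15 mm down with no contact force, so the pins are in the slots. Seat it.

play_rows --increments '[[[0, 0, 0.003, 0, 0, 0], [0, 0, 0.002, 0, 0, 0], [0, 0, 0.001, 0, 0, 0], [0, 0, 0, 0, 0, 0], [0, 0, 0, 0, 0, 0]]]'

```text
t: 14.55
position: [0.5337, -0.1252, 0.1285]
tool_rot: [-2.913, 1.171, 0.002]
wrist_force: [-0.6, 0.2, -1.3]
gripper_width: 0.0139
```

```bash
python3 plan.py .533 -.126 .129 -78.2 4
python3 - <<'E'
from h import *
p,D=snapshot("scene"); cv2.imwrite("pics/c6.png",cv2.resize(p[190:290,270:400],None,fx=6,fy=6,interpolation=cv2.INTER_CUBIC))
E
```

```text
t 14.55 pos [ 0.5337 -0.1252  0.1285] psi -43.8 tilt 0.13 need 5 F [-0.6  0.2 -1.3] T [-0.02 -0.02  0.03] w 0.0139
[[0.0, 0.0, -0.0, -0.0, 0.0, 0.12], [0.0, 0.0, -0.0, -0.0, 0.0, 0.12], [0.0, 0.0, -0.0, -0.0, 0.0, 0.12], [0.0, 0.0, -0.0, -0.0, 0.0, 0.12], [0.0, 0.0, -0.0, -0.0, 0.0, 0.12]]
```

View pics/c6.png

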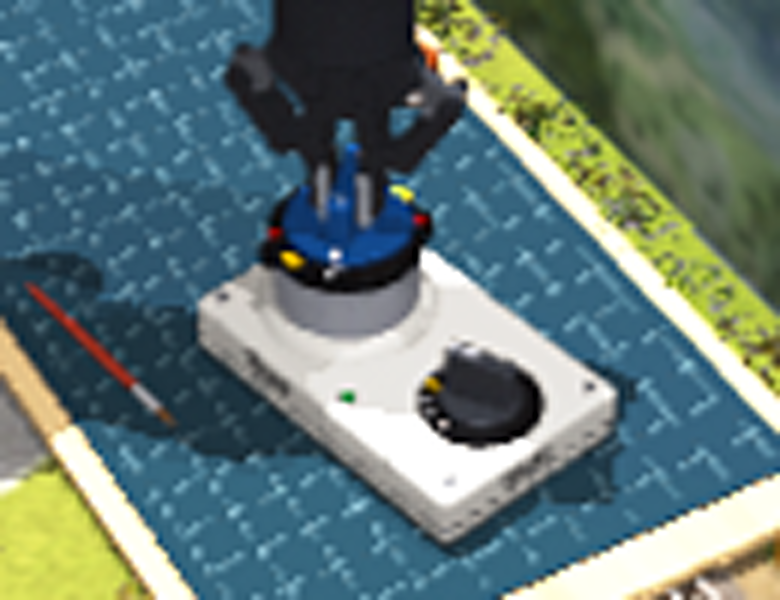

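The disc sits on the collar with the pointer at the white mark, crop px (335,262). I'll press lightly, then twist slowly.

play_rows --increments '[[[0, 0, 0.001, 0, 0, 0], [0, 0, 0.001, 0, 0, 0], [0, 0, 0, 0, 0, 0.08], [0, 0, 0, 0, 0, 0.08], [0, 0, 0, 0, 0, 0.06], [0, 0, 0, 0, 0, 0]]]'

```text
t: 15.2
position: [0.5332, -0.1242, 0.1285]
tool_rot: [-2.759, 1.492, 0.005]
wrist_force: [-1.3, 0.1, 1.7]
gripper_width: 0.0139
```

```bash
python3 plan.py .533 -.126 .129 -78.2 4
```

```text
t 15.2 pos [ 0.5332 -0.1242  0.1285] psi -56.8 tilt 0.37 need 3 F [-1.3  0.1  1.7] T [ 0.01  0.15 -0.01] w 0.0139
[[0.0, 0.0, -0.0, -0.001, 0.002, 0.124], [0.0, 0.0, -0.0, -0.001, 0.002, 0.124], [0.001, 0.0, -0.0, -0.001, 0.002, 0.124]]
```

play_rows --increments '[[[0, 0, 0, 0, 0.002, 0.09], [0, 0, 0, 0, 0.002, 0.09], [0, 0, 0, 0, 0.002, 0.09], [0, 0, 0, 0, 0, 0.06], [0, 0, 0, 0, 0, 0.02], [0, 0, 0, 0, 0, 0]]]'

```text
t: 15.8
position: [0.533, -0.1232, 0.1284]
tool_rot: [-2.459, 1.951, 0.0]
wrist_force: [-1.4, 0.7, 1.7]
gripper_width: 0.0141
```

```bash
python3 plan.py .533 -.126 .129 -78.2 4;  python3 - <<'E'
from h import *
p,D=snapshot("scene"); cv2.imwrite("pics/c7.png",cv2.resize(p[200:270,280:380],None,fx=8,fy=8,interpolation=cv2.INTER_CUBIC))
E
```

```text
t 15.8 pos [ 0.533  -0.1232  0.1284] psi -76.9 tilt 0.17 need 1 F [-1.4  0.7  1.7] T [ 0.06  0.21 -0.02] w 0.0141
[[0.003, 0.001, -0.001, -0.002, 0.002, 0.024]]
```

View pics/c7.png

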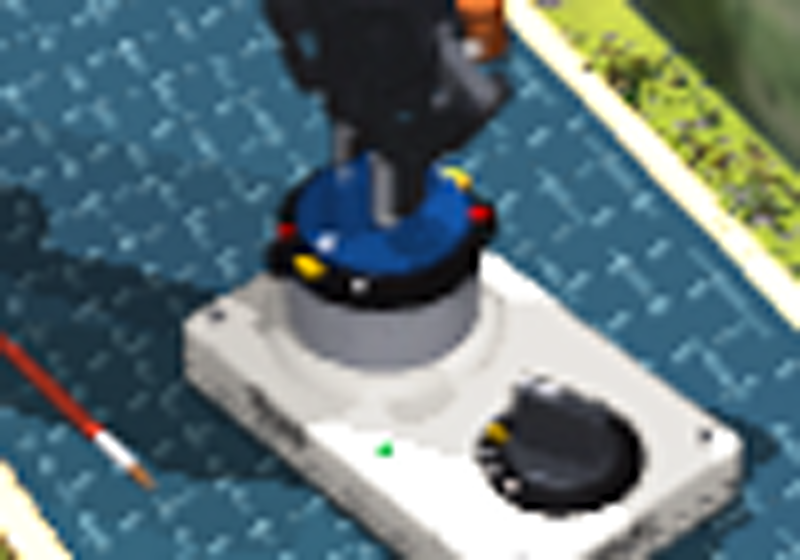

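play_rows --increments '[[[0.002, 0.001, 0, 0, 0, 0.02], [0, 0, 0, 0, 0, 0], [0, 0, 0, 0, 0, 0], [0, 0, 0, 0, 0, 0]]]'

```text
t: 16.25
position: [0.533, -0.124, 0.1285]
tool_rot: [-2.442, 1.967, 0.002]
wrist_force: [-0.3, 1.9, 1.6]
gripper_width: 0.0141
```

```bash
python3 plan.py .533 -.126 .129 -78.2 4
python3 - <<'E'
from fit import *
for n in("scene",):
    p,D=snapshot(n); C=cloud(n,D); hsv=cv2.cvtColor(p,cv2.COLOR_BGR2HSV)
    m=(hsv[...,0]>95)&(hsv[...,0]<120)&(hsv[...,1]>170)&(abs(C[...,2]-.124)<.008)&(abs(C[...,0]-.533)<.06)&(abs(C[...,1]+.126)<.06)
    print(m.sum(),np.median(C[m][:,2]),cv2.minEnclosingCircle(C[m][:,:2].astype(np.float32)))
E
```

```text
t 16.25 pos [ 0.533  -0.124   0.1285] psi -77.7 tilt 0.33 need 1 F [-0.3  1.9  1.6] T [0.32 0.1  0.06] w 0.0141
[[0.002, 0.0, -0.0, -0.004, 0.005, 0.008]]
148 0.1231441896897556 ((0.5340110063552856, -0.12549234926700592), 0.037007369101047516)
```

```bash
python3 -c "
from h import *
print(r.sign_off()); s=r.read_state(); print(s['t'],s['position'],s['gripper_width'])"
```

```text
the job is handed in; nothing more can be done
None
the job is handed in; nothing more can be done
```

The dial is on the yellow mark and the lid is in the cup, held in the yellow jog band with the gripper still closed on it. I handed the job in at about 16.3 s; no verdict is reported, and reading the state after hand-in was refused.

- **Dial:** the depth image put it at about 1.21 rad, and the later pictures show the pointer still on the yellow mark.
- **Lid in the cup:** its centre measured within about 1.5 mm of the cup's axis. The disc's top was at z 0.123 m, against 0.124 m expected when fully in, and the tool's tilt was 0.33°.
- **Twist:** the tool turned about 0.59 rad from the slots, which leaves it about 0.01 rad from the middle of the band. The last picture shows the white pointer in line with the yellow band.
- **Grip:** the fingers were closed at 14.1 mm on the grip bar, and the wrist force was about 2.5 N.
- **Not measured:** I could not read the switch ring angle or the finger force directly. I infer both from the twist and the grip.
- **Other things:** nothing I did touched the tape, pots, oiler, brush, pliers or van as far as the pictures show, though I did not measure their positions at the end.

No check disagreed. The tool sat about 2 mm off the cup's axis in y at the end, which is within the clearance of the cup.

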